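Weigh the specimen pots on the spring scale

ROBOT

A 6-joint arm with a two-finger parallel gripper is mounted at the origin on the work surface. World frame = base frame: x ahead of the robot, y to its left, z up, the work surface at z = 0. Lengths are in m, angles in rad, forces in N, time in s.
With the tool pointing down it reaches from about 0.275 to 0.875 m from the base axis. Payload 12.5 kg.
Tool frame: the origin (TCP) lies at the very end of the fingers, on their centre line; the grasp point (between the pads) lies 19 mm behind it; z points along the fingers, y is the line along which they close (so a half turn about z gives the same grasp; the last joint's range is limited). The gripper opens to 85 mm and grips with 20 to 120 N. Pads are 22 mm wide; open, the fingers measure 114 mm over their backs; the gripper's body (76 mm by 85 mm) begins 54 mm behind the grasp point. The pads swing forward as they close: fully open they stand 13 mm farther back than shut.
Start: joints at [1.179, 0.351, 1.652, -0, 1.139, -0.085], TCP at [0.166, 0.524, 0.211] pointing down, gripper open.
Joint ranges: [-2.75, 2.75], [-0.79, 2.1], [0.01, 2.65], [-1.57, 4.71], [0.07, 3.14], [-2.87, 2.87]. Speed limits (rad/s): [2.22, 2.22, 2.79, 3.14, 3.14, 3.14].

INTERFACE

Orientations are given as a 3x3 rotation matrix whose columns are the frame's x, y, z axes.
In Python, from bench import manip gives the robot as it stands. Calls block until the motion is done:
- manip.move_ptp(position, orientation): joint-space move of the TCP to a pose.
- manip.move_l(position, attitude=None, max_speed=0.15): straight line of the TCP; attitude=None keeps the orientation; max_speed is the mean speed in m/s.
- manip.move_j(angles): joint-space move.
- manip.set_gripper(opening, effort=None): opening from 0.0 (shut) to 1.0 (fully open); effort is the grip in N (None keeps the last); returns when the fingers have stopped.
- manip.dwell(seconds).
- manip.inverse_kinematics(position, orientation): joint angles nearest the present ones, or None.
- manip.grab_frame(name): name is "side" or "top"; returns (picture, depth): 480x640x3 uint8, red, green, blue; 480x640 float32, m along the optical axis (not along the pixel's ray), 0 where there is no reading.
- manip.get_calibration(name): a dict with "camera_matrix" (3x3 intrinsics, pixels), "R" (3x3) and "t" (3): a world point X has camera coordinates R X + t. Camera axes: x right, y down, z forward; pixel columns grow to the right and rows downward; lengths in m; the calibration is good to about 2 mm. A picture is of the moment at which its call begins. get_calibration takes no time and is no camera call.
A pose or a line that the arm cannot do raises manip.Unreachable and nothing moves.
- manip.sign_off(): hands the job in, once; it reports no verdict.
Trained networks look in the newest picture that a camera, given by its name, has taken for a name from the list of things; names that differ only in an ending like _2 or _b are one class to them, and where a whole thing is asked for, a point or a joint stands for the part that bears it (a point fixed in the world has none). Each returns a list of dicts, best first, with "confidence" (0 to 1); they miss things now and then, are a little off and sometimes report something else, mostly with a low value. They report only what shows in the picture. A call takes as long as a camera call. They do not tell look-alikes from the thing itself.
- manip.look_for(camera, name): "at" ([x, y, z] in m, in world coordinates, good to about 4 mm: the middle of the surface that is visible of it).
Readings, each from a call of its own:
- manip.current_time(): time.
- manip.current_qpos(): joint angles.
- manip.current_joint_vel(): joint speeds.
- manip.current_joint_torque(): joint torques, N m.
- manip.current_ee_pos(): TCP position.
- manip.current_tcp_rot(): TCP orientation.
- manip.current_force(): force on the tool from outside, world axes, zero at the start.
- manip.current_ft_torque(): the same for the moment, N m.
- manip.current_grip_width(): opening from 0.0 (shut) to 1.0 (fully open).
Only numpy, scipy, OpenCV 4.12 (cv2) and the standard library are available. Lean on these libraries where they do the work, as an engineer would, in place of code of your own. Each camera call takes 0.05 s, during which the arm holds its last target. There are 200 camera calls.

TASK

Unlock the spring scale by drawing its lock pin straight out of the bore and laying it in the yellow side notch, tab up. Then weigh each specimen pot that is here, one at a time in the order red, yellow, green, blue: hang it by its cross bar in the saddle of the hook, let go and let it hang quite still for more than a second, then lift it off and stand it upright in the grey tray. At the end the pin is still in its notch, the hook is empty and all pots stand in the tray; leave everything else on the table where it is.

Things in the scene. Friction and masses are not known exactly. Their poses are not given: they have to be found in the camera images.
- scale: Fixed white spring-scale stand; column 44 (x) by 50 (y) mm, 216 mm high; base plate 12 mm thick, x -130 to +70, y +-75 mm. Origin: column centre at table height, z up. The hook arm points along its -x, the lock bore and yellow notch are on its -y side.
- hook_saddle (a point): Where the underside of a hung bar lies in the hook's saddle: 105 mm along scale -x, 205 mm up when empty; moves with the hook. The saddle is an upward V groove (90 degrees) along scale y, 24 mm wide (y), open at the top over +-12 mm (x), its two lips 10 mm above this point, metal to 9 mm below it. The hook goes through the pot's window. Carriage front 61 mm behind.
- hook (a joint): How far the sprung hook is pulled down, m: 0 empty, stop at 0.075. Spring 80 N/m (a pot pulls it down 22 to 46 mm), lightly damped: it bobs for about 1 s. With the lock pin in its bore it cannot go down.
- pin: Loose lock pin, 40 g: steel bar 8 x 8 mm along its y, from y = -7 to +83 mm (tip), with an upright red grip tab 14 mm (x) by 10 mm (y), 16 to 62 mm above the bar's axis at y = 0, on a neck 8 mm wide; centre of mass about y = +20. Origin on the bar's axis under the tab. At the start it lies in the bore, tip to scale +y under the carriage, tab outside; it is clear when drawn 65 mm along scale -y.
- pin_mid (a point): Point on the pin's bar axis, 23 mm from the tab towards the tip (pin y = +23 mm).
- bore (a point): Centre of the outer mouth of the 10 mm square bore in the dark block on the scale's -y side, 150 mm up; the bore runs along scale y, 33 mm long.
- notch (a point): Middle of the yellow open-topped notch on the scale's -y side, 72 mm along scale +x from the bore: a slot along scale y, 12 mm wide, 60 long, open at both ends, floor 4 mm below this point, walls 10 mm above it. The pin is laid in from above, tip to scale +y, tab up, pin_mid at this point.
- tray_in (a point): Centre of the inner floor of the fixed grey tray, inside 270 mm (its x) by 130 mm (its y), walls 24 mm high and 5 mm thick, floor 5 mm above the table.
- pot_red: Specimen pot, white, red lid: 60 mm diameter (lid 63), 64 mm to the lid top; origin centre of its underside, z up. On it stands a rigid bail in its y-z plane (see its _bar point), and on the bail, centred, an upright red grip tab 16 mm (x) by 20 mm (y), z = 120 to 154 mm (on a thin neck). 190 to 360 g. Same after a half turn about z. May be absent.
- pot_red_bar (a point): Middle of the underside of the cross bar of pot_red's bail, 106 mm above the pot's underside. The bar is round, 9 mm thick, 56 mm long along pot y, on two posts 6 mm wide at y = +-25 mm; the window under it, down to the lid, is 42 mm high and 44 mm wide, open along pot x.
- pot_yellow: Specimen pot, white, yellow lid: 60 mm diameter (lid 63), 64 mm to the lid top; origin centre of its underside, z up. On it stands a rigid bail in its y-z plane (see its _bar point), and on the bail, centred, an upright yellow grip tab 16 mm (x) by 20 mm (y), z = 120 to 154 mm (on a thin neck). 190 to 360 g. Same after a half turn about z. May be absent.
- pot_yellow_bar (a point): Middle of the underside of the cross bar of pot_yellow's bail, 106 mm above the pot's underside. The bar is round, 9 mm thick, 56 mm long along pot y, on two posts 6 mm wide at y = +-25 mm; the window under it, down to the lid, is 42 mm high and 44 mm wide, open along pot x.
- pot_green: Specimen pot, white, green lid: 60 mm diameter (lid 63), 64 mm to the lid top; origin centre of its underside, z up. On it stands a rigid bail in its y-z plane (see its _bar point), and on the bail, centred, an upright green grip tab 16 mm (x) by 20 mm (y), z = 120 to 154 mm (on a thin neck). 190 to 360 g. Same after a half turn about z. May be absent.
- pot_green_bar (a point): Middle of the underside of the cross bar of pot_green's bail, 106 mm above the pot's underside. The bar is round, 9 mm thick, 56 mm long along pot y, on two posts 6 mm wide at y = +-25 mm; the window under it, down to the lid, is 42 mm high and 44 mm wide, open along pot x.
- pot_blue: Specimen pot, white, blue lid: 60 mm diameter (lid 63), 64 mm to the lid top; origin centre of its underside, z up. On it stands a rigid bail in its y-z plane (see its _bar point), and on the bail, centred, an upright blue grip tab 16 mm (x) by 20 mm (y), z = 120 to 154 mm (on a thin neck). 190 to 360 g. Same after a half turn about z. May be absent.
- pot_blue_bar (a point): Middle of the underside of the cross bar of pot_blue's bail, 106 mm above the pot's underside. The bar is round, 9 mm thick, 56 mm long along pot y, on two posts 6 mm wide at y = +-25 mm; the window under it, down to the lid, is 42 mm high and 44 mm wide, open along pot x.
- slide_box: Bystander: red and white box of glass slides, 55 x 85 x 35 mm, origin under its centre.
- swab_pack: Bystander: flat white pack of swabs, 70 x 130 x 12 mm, origin under its centre.
- reagent: Bystander: amber bottle with blue cap, 54 mm diameter, 120 mm high, origin under its centre.
- jar: Bystander: jar with white lid, 60 mm diameter, 80 mm high, origin under its centre.
- dish: Bystander: shallow glass dish, 90 mm diameter, 18 mm high, origin under its centre.
Things that resemble listed ones, but are neither listed nor needed, are in the scene too. Leave any black look-alike of the pot_red alone.

How it is judged:
On the way, in this order (a step that is already met when the one before it is completed fails the run):
1. the lock pin lies in the yellow side notch, released (distance between pin_mid and notch below 0.015 m and z of pin_mid in the frame of notch below 0.005 m and angle between the y axis of pin and the y axis of scale, either way round below 0.15 rad and angle between pin's own z axis and vertical below 0.2 rad and linear speed of pin below 0.02 m/s and contact force between the fingers and pin below 0.1 N), for 0.3 s.
2. pot_red hangs free and still from the hook for a second (distance between pot_red_bar and hook_saddle below 0.015 m and linear speed of pot_red below 0.02 m/s and angle between pot_red's own z axis and vertical below 0.25 rad and contact force between the fingers and pot_red below 0.05 N), for 1 s.
3. pot_yellow hangs free and still from the hook for a second (distance between pot_yellow_bar and hook_saddle below 0.015 m and linear speed of pot_yellow below 0.02 m/s and angle between pot_yellow's own z axis and vertical below 0.25 rad and contact force between the fingers and pot_yellow below 0.05 N), for 1 s.
4. pot_green hangs free and still from the hook for a second (distance between pot_green_bar and hook_saddle below 0.015 m and linear speed of pot_green below 0.02 m/s and angle between pot_green's own z axis and vertical below 0.25 rad and contact force between the fingers and pot_green below 0.05 N), for 1 s.
5. pot_blue hangs free and still from the hook for a second (distance between pot_blue_bar and hook_saddle below 0.015 m and linear speed of pot_blue below 0.02 m/s and angle between pot_blue's own z axis and vertical below 0.25 rad and contact force between the fingers and pot_blue below 0.05 N), for 1 s.
At the end, for the whole second after the job is handed in: Pin in the notch, released: pin_mid within 15 mm of the notch point, at most 5 mm high, along it within 0.15 rad, tab up. Hook empty (joint below 6 mm). Every pot present upright within 0.1 rad on the tray floor, centre within 115 mm (tray x) and 45 mm (tray y) of the middle, at rest (all of step 1 and value of joint hook below 0.006 m and x of pot_red in the frame of tray_in between -0.115 and 0.115 m and y of pot_red in the frame of tray_in between -0.045 and 0.045 m and z of each of pot_red, pot_yellow, pot_green, pot_blue in the frame of tray_in below 0.008 m and angle between each of pot_red, pot_yellow, pot_green, pot_blue's own z axis and vertical below 0.1 rad and linear speed of each of pot_red, pot_yellow, pot_green, pot_blue below 0.02 m/s and x of pot_yellow in the frame of tray_in between -0.115 and 0.115 m and y of pot_yellow in the frame of tray_in between -0.045 and 0.045 m and x of pot_green in the frame of tray_in between -0.115 and 0.115 m and y of pot_green in the frame of tray_in between -0.045 and 0.045 m and x of pot_blue in the frame of tray_in between -0.115 and 0.115 m and y of pot_blue in the frame of tray_in between -0.045 and 0.045 m); the robot touches nothing.
It fails at once if another thing on the table (slide box, swabs, bottle, jar, dish) is pushed more than 3 cm (distance of any of slide_box, swab_pack, reagent, jar, dish from where it was at the start of the episode above 0.03 m).
Of pot_red, pot_yellow, pot_green, pot_blue only 2 to 3 are there at a start; the rules pass over those that are not, and their reading is None.
At some moment in a run one of pot_red, pot_yellow, pot_green, pot_blue may be knocked a few centimetres aside while the robot is not near it.
It also fails if it takes over 210 s, if anything falls off the work surface, if the arm or the gripper's body presses on something with over 40 N, if the wrist force passes 120 N, or if a joint passes its speed limit or range.

## Working session

There is one attempt and no reset: what is moved stays moved. The work goes in short steps, each a Python script; the robot and the scene stay as the last script left them, time stands still between calls to the robot, and variables do not carry over. Pictures are saved under pics/ and viewed, on a budget of 14 in all, crops included, one or two more only if the job needs it, and the job is handed in when it is done.

```bash
ls; mkdir -p pics
cat > h.py <<'E'
import numpy as np, cv2
from bench import manip as m
def grab(n,save=None):
    p,d=m.grab_frame(n)
    if save: cv2.imwrite(f'pics/{save}.png',p[:,:,::-1])
    return p,d
def pts(n,d):
    c=m.get_calibration(n);K=np.array(c['camera_matrix']);R=np.array(c['R']);t=np.array(c['t'])
    v,u=np.mgrid[:480,:640]
    X=np.stack([(u-K[0,2])/K[0,0]*d,(v-K[1,2])/K[1,1]*d,d],-1)
    return (X-t)@R
def proj(n,X):
    c=m.get_calibration(n);q=np.array(c['R'])@np.array(X)+np.array(c['t']);q=np.array(c['camera_matrix'])@q
    return (q[:2]/q[2]).round().astype(int)
E
python3 - <<'E'
from h import *
for n in('side','top'):
    p,d=grab(n,n+'0'); np.savez('pics/'+n+'0.npz',p=p,d=d)
    c=m.get_calibration(n);print(n,'cam at',(-np.array(c['R']).T@np.array(c['t'])).round(3))
    for k in ['scale','pin','bore','hook_saddle','tray_in','pot_red','pot_yellow','pot_green','pot_blue','slide_box','swab_pack','reagent','jar','dish']:
        for r in m.look_for(n,k)[:3]: print(n,k,np.round(r['at'],3),round(r['confidence'],2),proj(n,r['at']))
print(m.current_time())
E
```

```text
pics
side cam at [-0.02  -0.804  0.96 ]
side scale [ 0.606 -0.017  0.013] 0.58 [357 260]
side scale [0.589 0.007 0.206] 0.47 [348 197]
side pin [ 0.582 -0.081  0.176] 0.74 [367 228]
side bore [ 0.607 -0.018  0.01 ] 0.8 [357 261]
side bore [ 0.306 -0.442  0.016] 0.33 [363 452]
side hook_saddle [0.589 0.007 0.206] 0.81 [348 197]
side tray_in [0.48  0.271 0.006] 0.78 [261 221]
side pot_red [ 0.307 -0.443  0.015] 0.72 [364 452]
side pot_red [ 0.535 -0.239  0.067] 0.63 [391 311]
side pot_red [ 0.284 -0.206  0.066] 0.62 [286 353]
side pot_yellow [ 0.679 -0.286  0.071] 0.42 [455 296]
side pot_yellow [0.655 0.43  0.05 ] 0.42 [284 163]
side pot_green [ 0.582 -0.08   0.179] 0.63 [367 227]
side pot_blue [ 0.394 -0.341  0.06 ] 0.55 [369 376]
side slide_box [0.668 0.232 0.036] 0.81 [323 197]
side swab_pack [0.378 0.045 0.014] 0.83 [268 280]
side reagent [ 0.681 -0.29   0.07 ] 0.66 [457 297]
side reagent [ 0.307 -0.444  0.012] 0.66 [364 453]
side reagent [ 0.412 -0.206  0.065] 0.44 [337 327]
side jar [0.652 0.427 0.052] 0.73 [284 163]
side dish [ 0.31  -0.443  0.012] 0.98 [365 452]
side dish [ 0.6
[... 192 characters left out ...]
[324 221]
top hook_saddle [0.566 0.012 0.208] 0.68 [319 216]
top hook_saddle [0.383 0.052 0.012] 0.56 [308 292]
top tray_in [0.483 0.268 0.008] 0.75 [233 259]
top pot_red [ 0.41  -0.188  0.06 ] 0.94 [392 280]
top pot_red [ 0.288 -0.188  0.062] 0.87 [394 324]
top pot_red [ 0.538 -0.22   0.065] 0.83 [402 234]
top pot_yellow [ 0.582 -0.072  0.153] 0.75 [351 214]
top pot_blue [ 0.398 -0.325  0.062] 0.67 [441 283]
top slide_box [0.676 0.231 0.043] 0.7 [244 192]
top swab_pack [0.384 0.055 0.009] 0.57 [306 292]
top reagent [0.652 0.443 0.082] 0.66 [167 198]
top reagent [ 0.684 -0.269  0.081] 0.64 [418 182]
top jar [0.65  0.441 0.083] 0.68 [168 199]
top dish [ 0.306 -0.445  0.014] 0.91 [481 316]
1.5
```

Run:
```python
from h import *
s=cv2.imread('pics/side0.png')[130:480,200:520]; cv2.imwrite('pics/s0c.png',cv2.resize(s,None,fx=1.7,fy=1.7))
s=cv2.imread('pics/top0.png')[150:350,140:520]; cv2.imwrite('pics/t0c.png',cv2.resize(s,None,fx=2,fy=2,interpolation=cv2.INTER_CUBIC))
```

```text
(no output)
```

View pics/s0c.png

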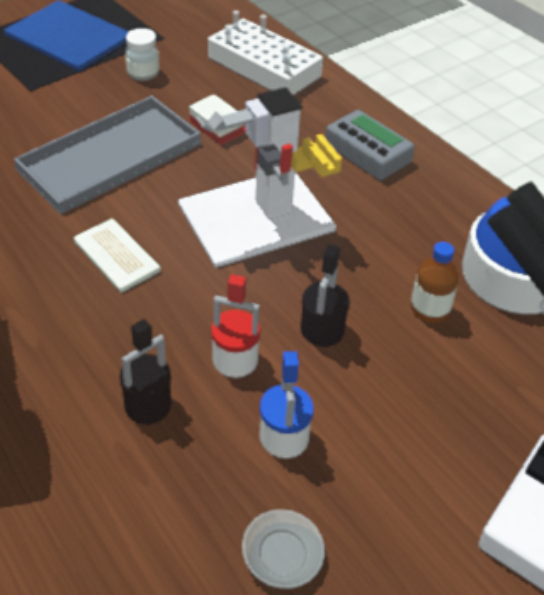

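View pics/t0c.png

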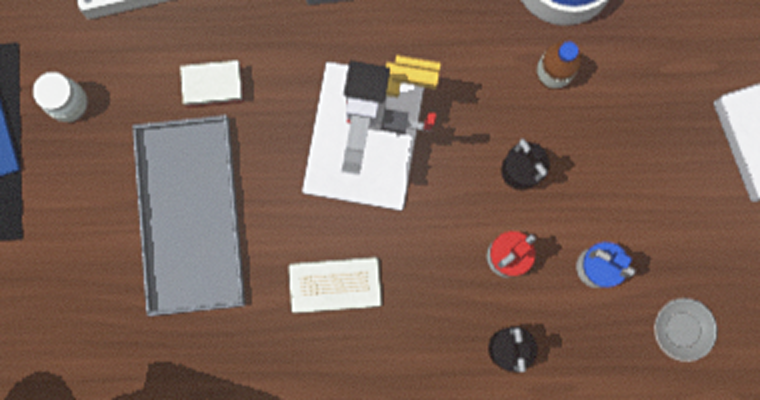

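The side view shows a red pot at about pixel (338,325) and a blue pot at (368,376). There are two black look-alikes at (286,353) and (391,311), which I'll leave alone. I see no yellow or green pot: the yellow reports are the notch, the bottle and the jar, and the green one is the pin tab. The pin tab is red at (367,228) and could only be confused with the red pot's tab at (338,300). Next I measure with depth.

```bash
cat >> h.py <<'E'
def masks(p,P):
    h=cv2.cvtColor(p,cv2.COLOR_RGB2HSV).astype(int);H,S,V=h[...,0],h[...,1],h[...,2]
    return dict(red=((H<6)|(H>174))&(S>165)&(V>80),yellow=(H>20)&(H<34)&(S>140)&(V>80),green=(H>45)&(H<80)&(S>120)&(V>60),
      blue=(H>100)&(H<125)&(S>150)&(V>80),white=(S<40)&(V>150),grey=(S<60)&(V>70))
def near(P,c,r,z0,z1): return (np.hypot(P[...,0]-c[0],P[...,1]-c[1])<r)&(P[...,2]>z0)&(P[...,2]<z1)
E
python3 - <<'E'
from h import *
allw=[]
for n in('side','top'):
    f=np.load(f'pics/{n}0.npz');p,d=f['p'],f['d'];P=pts(n,d);M=masks(p,P);ok=d>0
    w=P[ok&near(P,(.57,0),.2,.006,.018)&M['white']]
    if n=='top': np.save('pics/w.npy',w)
    r=cv2.minAreaRect((w[:,:2]*1000).astype(np.float32)); print(n,'base',r,len(w),np.median(w[:,2]))
    def st(t,q): print(n,t,len(q),'' if len(q)<3 else (np.median(q,0).round(4),q.min(0).round(3),q.max(0).round(3)))
    st('pintab',P[ok&near(P,(.58,-.08),.05,.155,.23)&M['red']])
    q=P[ok&near(P,(.66,-.1),.08,.12,.2)&M['yellow']];st('notch',q)
    print(cv2.minAreaRect((q[:,:2]*1000).astype(np.float32)),np.percentile(q[:,2],[5,50,95]).round(3))
    for c,xy in(('red',(.41,-.195)),('blue',(.4,-.33))):
        st(c+'lid',P[ok&near(P,xy,.06,.055,.07)&M[c]])
        st(c+'tab',P[ok&near(P,xy,.06,.118,.165)&M[c]])
        q=P[ok&near(P,xy,.06,.085,.12)&M['grey']];st(c+'bail',q)
        if len(q)>5: 
            v=np.linalg.svd((q-q.mean(0))[:,:2],full_matrices=False)[2][0];print('  bail ang deg',np.degrees(np.arctan2(v[1],v[0])).round(1))
    q=P[ok&near(P,(.47,.27),.2,.018,.03)&M['grey']];print('tray rim',cv2.minAreaRect((q[:,:2]*1000).astype(np.float32)),len(q))
    q=P[ok&near(P,(.47,.27),.2,.002,.009)];print('tray floor',cv2.minAreaRect((q[:,:2]*1000).astype(np.float32)),len(q))
E
```

```text
side base ((539.5076293945312, 21.434974670410156), (159.48464965820312, 331.1726989746094), 79.19234466552734) 3017 0.014039669291021654
side pintab 13 (array([ 0.5816, -0.0827,  0.21  ]), array([ 0.577, -0.087,  0.172]), array([ 0.589, -0.078,  0.215]))
side notch 442 (array([ 0.6509, -0.0634,  0.1521]), array([ 0.633, -0.1  ,  0.12 ]), array([ 0.68 , -0.022,  0.166]))
((652.810302734375, -59.2104606628418), (75.03926849365234, 47.68907928466797), 78.07379150390625) [0.127 0.152 0.163]
side redlid 477 (array([ 0.4173, -0.2013,  0.0655]), array([ 0.389, -0.232,  0.056]), array([ 0.449, -0.167,  0.07 ]))
side redtab 84 (array([ 0.4175, -0.2009,  0.1534]), array([ 0.409, -0.21 ,  0.124]), array([ 0.43 , -0.19 ,  0.159]))
side redbail 141 (array([ 0.4191, -0.2013,  0.113 ]), array([ 0.4  , -0.223,  0.085]), array([ 0.44 , -0.178,  0.119]))
  bail ang deg -50.0
side bluelid 534 (array([ 0.3974, -0.3318,  0.0654]), array([ 0.371, -0.361,  0.055]), array([ 0.432, -0.297,  0.07 ]))
side bluetab 139 (array([ 0.3983, -0.3338,  0.1513]), array([ 0.391, -0.341,  0.124]), array([ 0.411, -0.32 ,
[... 1149 characters left out ...]
0.1137]), array([ 0.4  , -0.221,  0.087]), array([ 0.44 , -0.175,  0.119]))
  bail ang deg 129.9
top bluelid 240 (array([ 0.3957, -0.3234,  0.0641]), array([ 0.373, -0.353,  0.056]), array([ 0.43 , -0.297,  0.07 ]))
top bluetab 58 (array([ 0.4005, -0.3261,  0.1528]), array([ 0.391, -0.337,  0.119]), array([ 0.412, -0.317,  0.159]))
top bluebail 48 (array([ 0.4078, -0.319 ,  0.1127]), array([ 0.383, -0.355,  0.086]), array([ 0.418, -0.302,  0.119]))
  bail ang deg -123.8
tray rim ((511.9640808105469, 208.69198608398438), (319.203857421875, 258.9464416503906), 4.811646461486816) 555
tray floor ((468.4052734375, 270.657470703125), (397.0754089355469, 391.82379150390625), 82.40100860595703) 5627
```

Run:
```python
from h import *
for n in('side','top'):
    f=np.load(f'pics/{n}0.npz');p,d=f['p'],f['d'];P=pts(n,d);M=masks(p,P)
    def big(mk,t,seed):
        k,l,s,c=cv2.connectedComponentsWithStats(mk.astype(np.uint8));
        i=1+np.argmax(s[1:,4]);q=P[l==i];r=cv2.minAreaRect((q[:,:2]*1000).astype(np.float32));print(n,t,np.round(r[0],1),np.round(r[1],1),round(r[2],2),len(q),np.median(q[:,2]).round(4))
    big((d>0)&near(P,(.57,0),.2,.006,.018)&M['white']&(P[...,0]>.42),'base',0)
    h=cv2.cvtColor(p,cv2.COLOR_RGB2HSV)
    g=(h[...,1]<60)&(h[...,2]>60)
    big((d>0)&near(P,(.47,.27),.19,.002,.009)&g,'trayfloor',0)
    big((d>0)&near(P,(.47,.27),.19,.002,.035)&g,'tray all',0)
    # scale top structures
    q=P[(d>0)&near(P,(.56,0),.16,.19,.235)]
    for z0 in(.195,.205,.212,.222):
        e=q[(q[:,2]>z0)&(q[:,2]<z0+.01)]; print(' z',z0,len(e),cv2.minAreaRect((e[:,:2]*1000).astype(np.float32)) if len(e)>3 else '')
```

```text
side base [603.4   9.2] [159.5 201.2] 79.19 2496 0.014
side trayfloor [494.7 279. ] [265.9 119. ] 4.97 1775 0.0068
side tray all [487.7 277.4] [284.3 173.6] 5.29 3750 0.0087
 z 0.195 156 ((572.2814331054688, -14.32965087890625), (91.91687774658203, 124.07804107666016), 45.34351348876953)
 z 0.205 361 ((590.5247802734375, -0.50897216796875), (110.52762603759766, 143.7305908203125), 32.14566421508789)
 z 0.212 431 ((594.5115356445312, 3.870849609375), (124.32425689697266, 135.157470703125), 34.70102310180664)
 z 0.222 2 
top base [601.7   7.3] [149.5 199.1] 78.91 1893 0.0121
top trayfloor [488.8 267.4] [270.8 129.1] 4.91 2917 0.0053
top tray all [490.8 268. ] [287.1 146.6] 5.0 4098 0.0065
 z 0.195 120 ((558.4618530273438, -20.4461669921875), (112.79608917236328, 89.01886749267578), 76.65367126464844)
 z 0.205 400 ((582.2230224609375, -27.092445373535156), (115.94095611572266, 145.4911346435547), 87.55596160888672)
 z 0.212 490 ((582.4688110351562, -25.711402893066406), (113.04310607910156, 145.52685546875), 87.79159545898438)
 z 0.222 7 ((625.052978515625, 3.4069080352783203), (52.60555648803711, 30.68344497680664), 16.88264274597168)
```

```bash
cat >> h.py <<'E'
A=np.radians(-11.09);XS=np.array([np.cos(A),np.sin(A),0]);YS=np.array([-np.sin(A),np.cos(A),0]);O=np.array([.6311,.0015,0])
def S2W(x,y,z): return O+x*XS+y*YS+np.array([0,0,z])
def W2S(P): Q=P-O;return np.stack([Q@XS,Q@YS,Q[...,2]],-1)
B=np.radians(4.95);TX=np.array([np.cos(B),np.sin(B),0]);TY=np.array([-np.sin(B),np.cos(B),0]);TO=np.array([.490,.268,.005])
E
python3 - <<'E'
from h import *
for n in('side','top'):
    f=np.load(f'pics/{n}0.npz');p,d=f['p'],f['d'];P=pts(n,d);M=masks(p,P);Q=W2S(P)
    y=(d>0)&near(P,(.66,-.06),.1,.12,.2)&M['yellow']
    q=Q[y]*1000
    print(n)
    for z in range(125,172,5):
        e=q[(q[:,2]>=z)&(q[:,2]<z+5)]
        if len(e)>3: print(z,len(e),'x',np.percentile(e[:,0],[2,25,50,75,98]).round(),'y',np.percentile(e[:,1],[2,50,98]).round())
    c=q[(q[:,2]>155)]; H=np.histogram2d(c[:,0],c[:,1],bins=[np.arange(10,70,4),np.arange(-100,-10,10)])[0].astype(int);print(H)
    r=(d>0)&near(P,(.58,-.08),.05,.16,.23)&M['red'];q=Q[r]*1000;print('tab',q.mean(0).round(1),q.min(0).round(),q.max(0).round())
    v,u=np.where(y);print(u.min(),u.max(),v.min(),v.max())
    k=[proj(n,S2W(-.105,0,.205)),proj(n,S2W(.041,-.06,.15)),proj(n,S2W(-.031,-.09,.2))];print(k)
    u0,v0=k[2];s=cv2.imread(f'pics/{n}0.png')[v0-45:v0+40,u0-45:u0+55];cv2.imwrite(f'pics/{n}cr.png',cv2.resize(s,(400,340),interpolation=cv2.INTER_CUBIC))
cv2.imwrite('pics/cr.png',np.hstack([cv2.imread('pics/sidecr.png'),cv2.imread('pics/topcr.png')]))
E
```

```text
side
125 18 x [10. 13. 17. 26. 33.] y [-43. -40. -30.]
130 17 x [12. 14. 20. 26. 30.] y [-43. -40. -28.]
135 44 x [11. 20. 25. 28. 48.] y [-90. -38. -20.]
140 39 x [14. 27. 29. 39. 53.] y [-92. -78. -35.]
145 68 x [26. 28. 43. 48. 50.] y [-92. -71. -30.]
150 55 x [26. 27. 35. 48. 53.] y [-92. -64. -33.]
155 66 x [26. 28. 34. 48. 55.] y [-91. -68. -31.]
160 116 x [27. 31. 47. 51. 56.] y [-88. -60. -31.]
165 4 x [28. 31. 40. 49. 51.] y [-85. -64. -40.]
[[ 0  0  0  0  0  0  0  0]
 [ 0  0  0  0  0  0  0  0]
 [ 0  0  0  0  0  0  0  0]
 [ 0  0  0  1  1  1  0  0]
 [ 1 10  8  8  7  5  8  0]
 [ 0  6  3  6  3  4  5  0]
 [ 1  5  3  2  2  4  1  0]
 [ 0  0  0  0  0  0  0  0]
 [ 0  0  0  1  0  0  0  0]
 [ 0 10  7  8  5  7  8  1]
 [ 1  6  3  4  4  3  5  0]
 [ 1  3  2  4  2  3  3  0]
 [ 0  0  0  0  0  0  0  0]
 [ 0  0  0  0  0  0  0  0]]
tab [-32.5 -92.  207.5] [-37. -96. 172.] [-26. -86. 215.]
372 400 209 233
[array([323, 203]), array([389, 221]), array([368, 219])]
top
130 8 x [13. 16. 30. 45. 49.] y [-39. -31. -20.]
135 16 x [14. 21. 39. 45. 48.] y [-59. -30. -22.]
140 25 x [20. 41. 44. 46. 48.] y [-82. -56. -24.]
145 44 x [36. 40. 42. 44. 47.] y [-88. -62. -31.]
150 29 x [26. 37. 45. 46. 53.] y [-86. -64. -31.]
155 80 x [26. 31. 46. 51. 56.] y [-88. -60. -33.]
160 65 x [25. 30. 47. 50. 54.] y [-89. -63. -31.]
[[0 0 0 0 0 0 0 0]
 [0 0 0 0 0 0 0 0]
 [0 0 0 0 0 0 0 0]
 [0 2 2 3 3 1 0 0]
 [0 4 6 5 4 5 1 0]
 [0 7 3 5 5 4 4 0]
 [0 1 0 0 1 1 0 0]
 [0 0 0 0 0 0 0 0]
 [0 0 2 1 2 1 1 0]
 [0 5 5 3 5 8 5 0]
 [0 6 6 6 6 3 5 0]
 [0 3 1 2 1 2 2 0]
 [0 0 0 0 0 0 0 0]
 [0 0 0 0 0 0 0 0]]
tab [-30.8 -89.6 209. ] [-36. -94. 205.] [-26. -86. 214.]
333 359 178 196
[array([316, 231]), array([348, 186]), array([355, 209])]
```

View pics/cr.png

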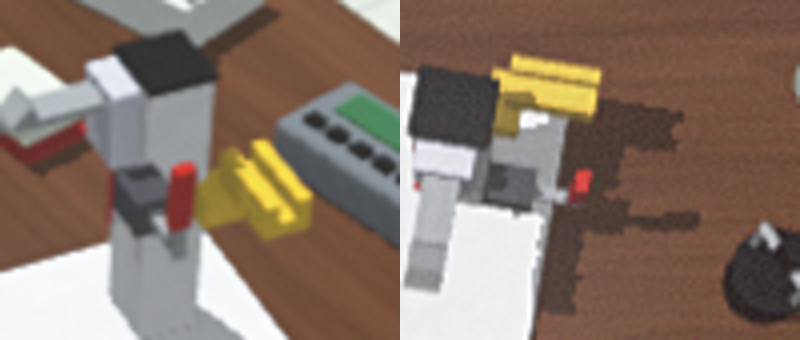

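Close crop: the red tab stands just outside the dark block, and the yellow notch is to its right, with the slot clearly visible. Tab is at scale (-31,-90) mm and notch at (41,-60,150), consistent with the 72 mm offset and 150 mm height. Only the red and blue pots are present. I'll take the pin now.

```bash
cat >> h.py <<'E'
def down(y):
    """tool down, closing line along y; choose the half turn with least wrist travel"""
    y=np.array(y,float);y/=np.linalg.norm(y);z=np.array([0,0,-1.])
    return [np.column_stack([np.cross(s*y,z),s*y,z]) for s in(1,-1)]
def best(pos,y):
    q0=np.array(m.current_qpos());b=None
    for R in down(y):
        q=m.inverse_kinematics(pos,R)
        if q is not None:
            c=abs(np.array(q)-q0).max()
            if b is None or c<b[0]: b=(c,R,np.round(q,2))
    return b
def st(t=''): print(t,round(m.current_time(),1),'F',np.round(m.current_force(),1),'g',round(m.current_grip_width(),3),'p',np.round(m.current_ee_pos(),4))
E
python3 - <<'E'
from h import *
g=S2W(-.0313,-.0905,.172)
b=best(g,XS);print(b);R=b[1]
m.set_gripper(.5,30)
m.move_ptp(g+[0,0,.1],R);st('above')
m.move_l(g,max_speed=.12);st('at')
p,d=grab('side','pin1')
m.set_gripper(0,30);st('closed')
cv2.imwrite('pics/pin1c.png',cv2.resize(cv2.imread('pics/pin1.png')[140:280,280:460],None,fx=3,fy=3))
E
```

```text
(np.float64(1.3970301061774701), array([[ 0.1923507 ,  0.98132625,  0.        ],
       [ 0.98132625, -0.1923507 ,  0.        ],
       [ 0.        ,  0.        , -1.        ]]), array([-0.22,  0.46,  1.59, -0.  ,  1.09, -0.02]))
above 4.6 F [ 0.2  0.2 -0.1] g 0.501 p [ 0.583  -0.0805  0.272 ]
at 5.6 F [-1.2  0.3  0.1] g 0.5 p [ 0.5834 -0.0813  0.1728]
closed 6.0 F [0.1 0.5 3. ] g 0.154 p [ 0.5831 -0.0814  0.1724]
```

View pics/pin1c.png

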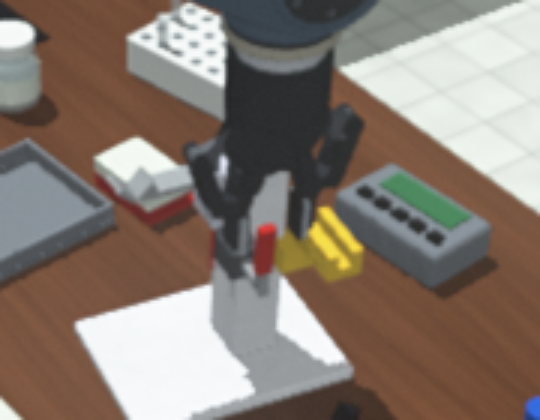

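The fingers straddle the red tab (crop pixel (264,250)). They closed to about 13 mm, which matches the 14 mm tab. Drawing it out.

Run:
```python
from h import *
p0=np.array(m.current_ee_pos()); s=W2S(p0);print(s.round(4))
# lift 1 mm off the bore floor, draw straight
m.move_l(p0+[0,0,.0007]-.01*YS,max_speed=.05);st('1cm')
m.move_l(p0+[0,0,.0007]-.072*YS,max_speed=.08);st('out')
m.move_l(p0+[0,0,.04]-.072*YS,max_speed=.12)
t=S2W(s[0]+.072,-.0605-.023,0);t[2]=p0[2]
m.move_l(t+[0,0,.04],max_speed=.12);st('over notch')
for i,n in enumerate(('side','top')):
    p,d=grab(n,f'pin2{n}')
u,v=proj('side',t);a=cv2.imread('pics/pin2side.png')[v-60:v+45,u-60:u+60]
u,v=proj('top',t);b=cv2.imread('pics/pin2top.png')[v-60:v+45,u-60:u+60]
cv2.imwrite('pics/pin2c.png',cv2.resize(np.hstack([a,b]),None,fx=3,fy=3,interpolation=cv2.INTER_CUBIC))
```

```text
[-0.0311 -0.0906  0.1724]
1cm 6.3 F [ 0.  -1.  -2.3] g 0.157 p [ 0.581  -0.0917  0.1729]
out 7.3 F [-0.2 -0.5 -0.3] g 0.153 p [ 0.5694 -0.1519  0.1732]
over notch 8.8 F [-0.3  0.6 -0.1] g 0.15 p [ 0.6548 -0.0884  0.2123]
```

View pics/pin2c.png

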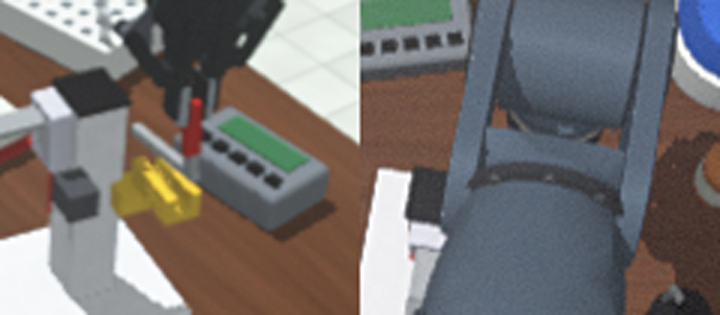

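The pin is held level above the notch: the tab is at crop (193,120) and the bar points toward the column. Lowering it.

Run:
```python
from h import *
p=np.array(m.current_ee_pos());z0=.1724
t=S2W(-.0311+.072,-.0835,0)
for z in(z0+.014,z0+.006,z0+.003,z0+.0015):
    m.move_l([t[0],t[1],z],max_speed=.06);st()
    if np.abs(m.current_force()).max()>6: print('CONTACT');break
```

```text
9.5 F [ 0.2  0.6 -0.2] g 0.152 p [ 0.6551 -0.0883  0.1862]
 9.8 F [-0.1  0.9  0.8] g 0.152 p [ 0.6553 -0.0881  0.1784]
 10.0 F [ 0.5 -0.3  6. ] g 0.152 p [ 0.6556 -0.0886  0.1761]
CONTACT
```

Run:
```python
from h import *
t=S2W(-.0311+.072,-.0835,.1724)
m.move_l([t[0],t[1],t[2]+.002],max_speed=.03);st()
m.set_gripper(.35);st('open')
m.move_l([t[0],t[1],t[2]+.09],max_speed=.15);st('up')
m.move_l(np.array([t[0],t[1],t[2]+.09])-.1*XS-.16*YS,max_speed=.2)
for n in('side','top'):
    p,d=grab(n,f'pin3{n}');P=pts(n,d);M=masks(p,P)
    q=W2S(P[(d>0)&near(P,t,.06,.165,.23)&M['red']])*1000;print(n,len(q),q.mean(0).round(1),q.min(0).round(),q.max(0).round())
u,v=proj('side',t);a=cv2.imread('pics/pin3side.png')[v-40:v+30,u-50:u+40]
u,v=proj('top',t);b=cv2.imread('pics/pin3top.png')[v-40:v+30,u-50:u+40]
cv2.imwrite('pics/pin3c.png',cv2.resize(np.hstack([a,b]),None,fx=4,fy=4,interpolation=cv2.INTER_CUBIC))
```

```text
10.3 F [-1.3 -3.1  7.5] g 0.152 p [ 0.6556 -0.089   0.1755]
open 10.6 F [-0.2  0.1  0. ] g 0.351 p [ 0.655  -0.0882  0.174 ]
up 11.3 F [ 0.5 -0.5 -0.2] g 0.35 p [ 0.6548 -0.0882  0.2613]
side 43 [ 39.4 -91.9 190.9] [ 35. -95. 173.] [ 44. -87. 213.]
top 16 [ 41.5 -88.3 213.2] [ 36. -92. 209.] [ 47. -85. 216.]
```

View pics/pin3c.png

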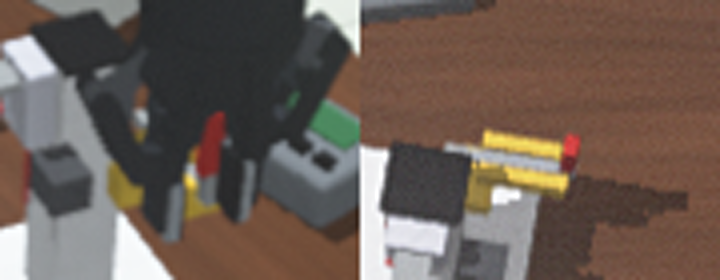

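The pin lies in the slot with its tab up, but it may be a little high or tilted. I'll measure the bar itself.

Run:
```python
from h import *
st()
p,d=grab('top','pin4top');P=pts('top',d);Q=W2S(P)*1000;M=masks(p,P)
k=(d>0)&(abs(Q[...,0]-41)<5)&(Q[...,1]>-82)&(Q[...,1]<5)&(Q[...,2]>130)&(Q[...,2]<185)&~M['yellow']
q=Q[k]
for y in range(-85,5,8):
    e=q[(q[:,1]>=y)&(q[:,1]<y+8)]
    if len(e): print(y,len(e),np.median(e,0).round(1),e[:,2].min().round(1),e[:,2].max().round(1))
k=(d>0)&near(P,S2W(.041,-.06,0),.05,.15,.2)&M['yellow'];print(np.percentile(Q[k][:,2],[50,80,90,95]))
k=(d>0)&near(P,S2W(.041,-.09,0),.05,.16,.24)&M['red'];print(Q[k].mean(0),Q[k].min(0),Q[k].max(0))
b=(d>0)&near(P,S2W(-.05,0,0),.1,.20,.24);print(Q[b][:,2].max())
```

```text
12.5 F [1.6 0.6 0.9] g 0.349 p [ 0.5268 -0.2254  0.2622]
-85 7 [ 39.9 -79.4 154.2] 151.4 155.4
-77 11 [ 40.5 -73.6 155.6] 145.1 158.9
-69 10 [ 40.1 -64.2 152.6] 146.9 156.1
-61 10 [ 40.4 -58.  154.6] 152.5 159.7
-53 12 [ 41.6 -49.6 154.5] 151.9 162.0
-45 11 [ 41.3 -41.5 154.4] 148.8 158.9
-37 9 [ 39.4 -31.7 153.4] 138.4 158.5
-29 8 [ 41.6 -25.8 153.9] 152.5 154.9
-21 4 [ 42.9 -18.4 152.4] 151.4 154.6
-13 5 [ 42.1  -8.8 155.7] 151.1 161.9
[160.21946659 162.12736604 163.28007617 164.0861784 ]
[ 41.22459371 -88.04798045 211.84960024] [ 35.97165562 -92.10360034 209.45540043] [ 46.31000877 -84.11163878 216.02436289]
225.36309025168146
```

The bar top is level at 154 mm along the slot, so the axis is at 150. The tab is at y = -88, so pin_mid is about 5 mm from the notch point, which is within tolerance. Next is the red pot.

```bash
cat >> h.py <<'E'
CLEAR=(np.array([.30,.42,.33]))
def find(col,guess,r=.09,tag=None,z0=.0):
    """tab centre xy, bail angle; z0 = height of pot underside"""
    c=[];rel=[];zt=[]
    for n in('top','side'):
        p,d=grab(n,tag and f'{tag}_{n}');P=pts(n,d);M=masks(p,P);ok=d>0
        q=P[ok&near(P,guess,r,z0+.122,z0+.170)&M[col]]
        if len(q)<8: print(n,col,'few tab points',len(q));continue
        q=q[q[:,2]>z0+.145] if (q[:,2]>z0+.145).sum()>5 else q
        t=(np.percentile(q,5,axis=0)+np.percentile(q,95,axis=0))/2;c.append(t[:2]);zt.append(np.percentile(q[:,2],90))
        b=P[ok&near(P,t,.036,z0+.1,z0+.118)&M['grey']];rel.append(b[:,:2]-t[:2])
        l=P[ok&near(P,t,.05,z0+.056,z0+.07)&M[col]];print(n,col,t.round(4),'ztop',zt[-1].round(3),'bail',len(b),'lid mid',((l.min(0)+l.max(0))/2).round(3) if len(l) else None)
    a=np.vstack(rel);v=np.linalg.svd(a,full_matrices=False)[2][0]
    w=[.65,.35] if len(c)==2 else [1]
    c=np.average(c,0,w);print(col,'->',c.round(4),'bail deg',np.degrees(np.arctan2(v[1],v[0])).round(1))
    return c,np.array([v[0],v[1],0])
def fz(k=12):
    f=[]
    for _ in range(k): m.dwell(.03);f.append(m.current_force())
    return np.mean(f,0)
E
python3 - <<'E'
from h import *
f=np.load('pics/top0.npz');P=pts('top',f['d']);Q=W2S(P)*1000
k=(f['d']>0)&(Q[...,0]<-60)&(Q[...,0]>-140)&(abs(Q[...,1])<40)&(Q[...,2]>185)&(Q[...,2]<225);q=Q[k]
for x in range(-140,-55,8):
    e=q[(q[:,0]>=x)&(q[:,0]<x+8)]
    if len(e): print(x,len(e),'y',e[:,1].min().round(),e[:,1].max().round(),'z',np.percentile(e[:,2],[5,50,95]).round(1))
p=m.current_ee_pos();b=best(CLEAR,[0,1,0])
m.move_ptp(CLEAR,b[1])
c,y=find('red',(.418,-.198),tag='r1')
F0=fz();print('F0',F0.round(2))
g=np.array([c[0],c[1],.121]);b=best(g,y);print(b[0],b[2]);R=b[1]
m.set_gripper(.55,60)
m.move_ptp(g+[0,0,.11],R);m.move_l(g,max_speed=.12);st('at')
m.set_gripper(0,60);st('closed')
m.move_l(g+[0,0,.185],max_speed=.15);F=fz();print('mg',(F-F0).round(2));st('lifted')
t=S2W(-.215,0,.30);b=best(t,YS);print(b[0],b[2])
m.move_ptp(t,b[1]);st('pre')
E
```

```text
-124 18 y -12.0 9.0 z [208.6 214.  219.6]
-116 28 y -12.0 11.0 z [203.8 210.5 215.7]
-108 30 y -11.0 12.0 z [200.8 205.2 210.2]
-100 36 y -12.0 11.0 z [206.1 213.  216.6]
-92 20 y -12.0 10.0 z [203.2 207.1 215.4]
-84 33 y -12.0 12.0 z [201.9 205.1 208.7]
-76 26 y -11.0 11.0 z [200.8 204.  207.5]
-68 30 y -12.0 11.0 z [202.8 204.9 208.8]
top red [ 0.4187 -0.1986  0.1527] ztop 0.156 bail 32 lid mid [ 0.419 -0.198  0.063]
side red [ 0.4185 -0.2004  0.1547] ztop 0.157 bail 108 lid mid [ 0.419 -0.199  0.063]
red -> [ 0.4187 -0.1992] bail deg 129.9
F0 [-0.05 -0.04 -0.02]
1.404882728727904 [-0.54  0.32  1.95 -0.    0.87  0.33]
at 19.1 F [ 0.   0.7 -0.2] g 0.549 p [ 0.419  -0.1994  0.1216]
closed 19.5 F [-1.6  1.2  5.9] g 0.212 p [ 0.4191 -0.1995  0.1218]
mg [ 0.07 -0.01 -2.82]
lifted 21.3 F [-0.1  1.  -2.8] g 0.21 p [ 0.4187 -0.1992  0.3059]
1.4263936844605511 [-0.01  0.02  1.83 -0.    1.29  1.76]
pre 22.6 F [-0.4 -0.9 -3.3] g 0.207 p [0.4202 0.0425 0.3   ]
```

The hook cloud puts the saddle at x ≈ -107, y ≈ 0, z ≈ 205 mm, which agrees with the description. The red pot weighs 2.82 N, so I expect about 35 mm of travel. I'll lower it and look before threading it on.

Run:
```python
from h import *
m.move_l(S2W(-.205,0,.2415),max_speed=.15);st()
grab('side','h1');a=cv2.imread('pics/h1.png')
u,v=proj('side',S2W(-.15,0,.2));cv2.imwrite('pics/h1c.png',cv2.resize(a[v-70:v+80,u-90:u+90],None,fx=3,fy=3,interpolation=cv2.INTER_CUBIC))
```

```text
23.1 F [ 0.8  0.1 -3.9] g 0.21 p [0.4302 0.0407 0.242 ]
```

View pics/h1c.png

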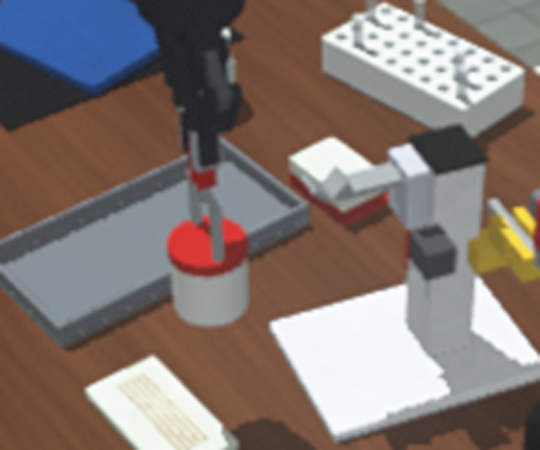

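The red pot hangs upright in the grip (crop (208,270)) with its window facing the hook tip (330,185). Threading it on.

```bash
cat >> h.py <<'E'
def hang(mg,F0,off,zs=.205):
    """pot held before the hook; off = tcp z - bar underside"""
    for x in(-.16,-.13,-.106):
        m.move_l(S2W(x,0,zs+.021+off),max_speed=.1)
        f=np.array(m.current_force())-F0
        if np.hypot(f[0],f[1])>6: print('SIDE CONTACT',x,f);return False
    st('over saddle')
    d=mg/80
    m.move_l(S2W(-.106,0,zs+.002+off),max_speed=.08)
    m.move_l(S2W(-.106,0,zs-d+off-.001),max_speed=.06);print('left on tool',(fz(10)-F0).round(2));st('loaded')
    return True
E
python3 - <<'E'
from h import *
if hang(2.82,np.array([-.05,-.04,-.02]),.0157):
    f=np.array(m.current_force())
    grab('side','h2');a=cv2.imread('pics/h2.png');u,v=proj('side',S2W(-.1,0,.18));cv2.imwrite('pics/h2c.png',cv2.resize(a[v-70:v+80,u-90:u+90],None,fx=3,fy=3,interpolation=cv2.INTER_CUBIC))
E
```

```text
over saddle 24.6 F [ 0.3  0.5 -3.3] g 0.208 p [0.5265 0.022  0.2415]
left on tool [ 2.99  0.51 -0.09]
loaded 26.1 F [ 3.3  0.3 -0.3] g 0.214 p [0.5272 0.0219 0.1847]
```

View pics/h2c.png

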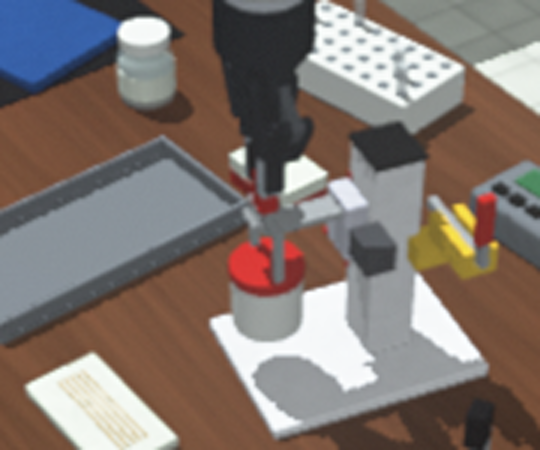

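The bar is in the saddle, the hook is pulled down, and no weight remains on the tool. A small side force remains, so I'll relax it first, then release.

```bash
cat >> h.py <<'E'
def relax():
    F0=np.array([-.05,-.04,-.02])
    for _ in range(3):
        f=fz(8)-F0;fx=f@XS;print('fx',fx.round(2))
        if abs(fx)<.8: break
        m.move_l(np.array(m.current_ee_pos())*[1,1,1]+XS*.001*np.sign(fx),max_speed=.02)
E
python3 - <<'E'
from h import *
relax();st()
m.set_gripper(.5);st('open')
m.move_l(np.array(m.current_ee_pos())+[0,0,.06],max_speed=.1)
m.move_l(np.array(m.current_ee_pos())-.12*XS+[0,0,.06],max_speed=.2)
m.dwell(1)
zb=.205-2.82/80-.106
c,y=find('red',S2W(-.106,0,0),r=.06,tag='h3',z0=zb);print('expect tab top',zb+.154,W2S(np.r_[c,0]).round(4))
m.dwell(1.2)
p,d=grab('side');P=pts('side',d);q=P[(d>0)&near(P,c,.04,zb+.122,zb+.175)&masks(p,P)['red']];print(np.percentile(q[:,2],90),m.current_time())
a=cv2.imread('pics/h3_side.png');u,v=proj('side',S2W(-.1,0,.18));cv2.imwrite('pics/h3c.png',cv2.resize(a[v-70:v+80,u-90:u+90],None,fx=3,fy=3,interpolation=cv2.INTER_CUBIC))
E
```

```text
fx 3.34
fx 0.71
 26.9 F [-0.7 -0.3 -0.6] g 0.213 p [0.5279 0.0217 0.1844]
open 27.3 F [-0.8 -0.3 -0.4] g 0.5 p [0.5281 0.0216 0.1845]
top red [0.5291 0.023  0.2137] ztop 0.217 bail 100 lid mid [0.549 0.038 0.125]
side red [0.5259 0.019  0.2133] ztop 0.217 bail 160 lid mid [0.529 0.022 0.125]
red -> [0.528  0.0216] bail deg 158.3
expect tab top 0.21775 [-1.05e-01 -1.00e-04  0.00e+00]
0.2151763137899277 31.2167
```

View pics/h3c.png

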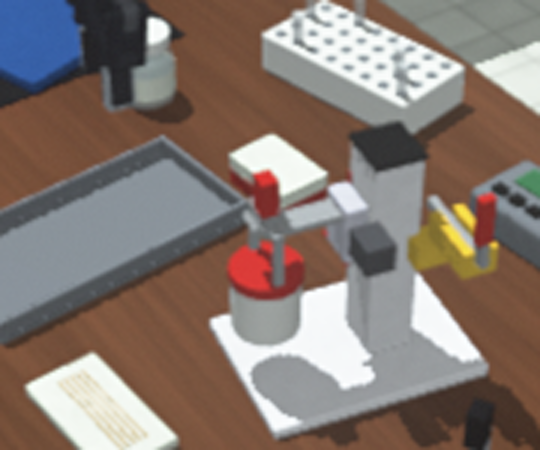

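The red pot hangs upright and free, with its tab at crop (265,195), and its height agrees with its weight. Lifting it off and into the tray.

```bash
cat >> h.py <<'E'
def unhang(zg,xy,tx,off,ty=0.):
    """grasp hung pot at tcp height zg, lift off, stand in tray at (tx,ty)"""
    p=np.array(m.current_ee_pos())
    a=np.array([xy[0],xy[1],zg])
    m.move_l(a+[0,0,.08],best(a+[0,0,.08],YS)[1],max_speed=.2)
    m.move_l(a,max_speed=.1);m.set_gripper(0,60);st('gripped')
    m.move_l([a[0],a[1],.205+.022+off],max_speed=.1);st('off the saddle')
    s=W2S(np.array(m.current_ee_pos()));print(fz(6).round(2))
    m.move_l(S2W(-.215,0,.205+.022+off),max_speed=.15)
    t=TO+tx*TX+ty*TY;t[2]=.106+off+.005
    b=best(t+[0,0,.07],TY);print(b[2]);m.move_ptp(t+[0,0,.07],b[1])
    m.move_l(t+[0,0,.002],max_speed=.12)
    for dz in(.001,0,-.001,-.002):
        m.move_l(t+[0,0,dz],max_speed=.03);f=fz(5)
        if f[2]>-.6: break
    st('down');print(f.round(2))
    m.set_gripper(.5);m.move_l(t+[0,0,.1],max_speed=.15);st('released')
E
python3 - <<'E'
from h import *
m.dwell(.5)
unhang(.187,S2W(-.105,0,0),.06,.0175)
E
```

```text
gripped 33.8 F [-1.1  0.1 -0.1] g 0.205 p [0.5282 0.0217 0.1872]
off the saddle 34.5 F [ 0.4 -0.1 -3.3] g 0.2 p [0.5276 0.0217 0.2438]
[-0.26 -0.21 -3.7 ]
[ 0.39  0.48  1.49 -0.    1.17  1.87]
down 37.8 F [-3.3 -1.6 18.1] g 0.203 p [0.5514 0.273  0.1326]
[-3.01 -1.91 18.06]
released 39.0 F [ 0.3 -0.1 -0.7] g 0.502 p [0.5493 0.273  0.2275]
```

Run:
```python
from h import *
m.move_ptp(np.array([.30,.5,.33]),best(np.array([.30,.5,.33]),[0,1,0])[1])
c,y=find('red',TO+.06*TX,tag='t1',z0=.005);q=np.r_[c,0]-TO;print('tray xy',(q@TX).round(4),(q@TY).round(4))
c,y=find('blue',(.4,-.328),tag='b1');np.save('pics/blue.npy',np.r_[c,y])
for k in('pot_yellow','pot_green'): print(k,[(np.round(r['at'],2),round(r['confidence'],2)) for r in m.look_for('top',k)[:2]])
print(fz().round(2))
cv2.imwrite('pics/t1c.png',cv2.resize(cv2.imread('pics/t1_side.png')[100:420,180:480],None,fx=1.8,fy=1.8))
```

```text
top red [0.5488 0.2721 0.1596] ztop 0.162 bail 36 lid mid [0.55  0.271 0.068]
side red [0.5474 0.2695 0.1566] ztop 0.161 bail 50 lid mid [0.548 0.269 0.068]
red -> [0.5483 0.2712] bail deg -83.1
tray xy 0.0584 -0.0019
top blue [ 0.4066 -0.2881  0.1513] ztop 0.155 bail 37 lid mid [ 0.406 -0.288  0.063]
side blue [ 0.4052 -0.2896  0.1525] ztop 0.157 bail 47 lid mid [ 0.407 -0.29   0.063]
blue -> [ 0.4061 -0.2886] bail deg -121.0
pot_yellow []
pot_green [(array([0.59, 0.  , 0.01]), 0.59)]
[ 0.06 -0.03 -0.11]
```

View pics/t1c.png

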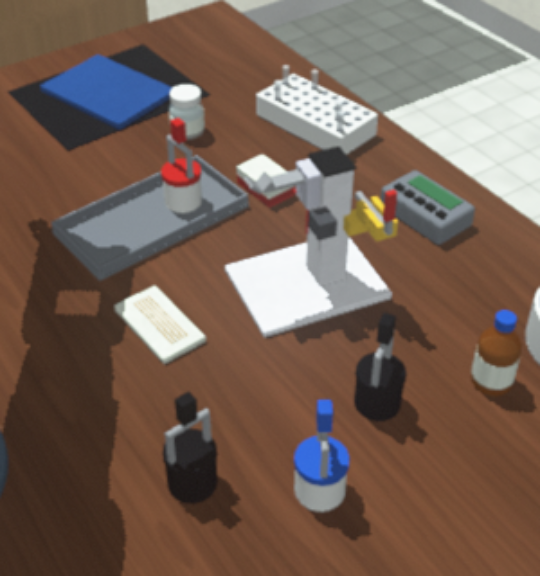

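The red pot stands upright in the tray at tray x = 58, y = -2 mm, and the hook is back up. The pin is in its notch and no yellow or green pot is present. The blue pot was knocked about 4 cm and is now at (0.406,-0.289). Taking blue.

Run:
```python
from h import *
b=np.load('pics/blue.npy');c,y=b[:2],b[2:]
F0=fz();g=np.array([c[0],c[1],.121])
k=best(g,y);print(k[0],k[2]);m.set_gripper(.55,60)
w=S2W(-.215,-.1,.32);m.move_ptp(w,best(w,YS)[1])
m.move_ptp(g+[0,0,.13],best(g+[0,0,.13],y)[1])
c2,y2=c,y
m.move_l(g,max_speed=.12);st('at')
m.set_gripper(0,60);st('closed')
m.move_l(g+[0,0,.185],max_speed=.15);F=fz(20);mg=-(F-F0)[2];print('mg',mg.round(2))
t=S2W(-.215,0,.30);m.move_ptp(t,best(t,YS)[1])
m.move_l(S2W(-.205,0,.2415),max_speed=.15)
mg=(mg-(fz(20)-F0)[2])/2;print('mg',mg.round(2));np.save('pics/mg.npy',mg)
grab('side','h5')
if 1.6<mg<3.8 and m.current_grip_width()>.15 and hang(mg,F0,.0157): relax();st()
a=np.hstack([grab('side')[0][:,:,::-1],cv2.imread('pics/h5.png')]);u,v=proj('side',S2W(-.12,0,.18))
cv2.imwrite('pics/h6c.png',cv2.resize(np.hstack([a[v-70:v+80,u+640-75:u+640+75],a[v-70:v+80,u-75:u+75]]),None,fx=2.6,fy=2.6))
```

```text
1.6618244155694464 [-0.71  0.38  1.87 -0.    0.9   1.4 ]
at 45.8 F [0.7 1.1 0.9] g 0.551 p [ 0.4064 -0.2888  0.1216]
closed 46.2 F [-2.1 -0.8  5.3] g 0.211 p [ 0.4064 -0.289   0.1217]
mg 2.42
mg 2.35
over saddle 52.2 F [-0.5 -0.2 -2.4] g 0.213 p [0.5265 0.022  0.2415]
left on tool [2.47 0.16 0.09]
loaded 53.6 F [ 1.5 -0.1 -0.4] g 0.21 p [0.5272 0.0219 0.1905]
fx 2.86
fx -0.57
 54.4 F [-0.8  1.2  0.1] g 0.21 p [0.5279 0.0217 0.1903]
```

View pics/h6c.png

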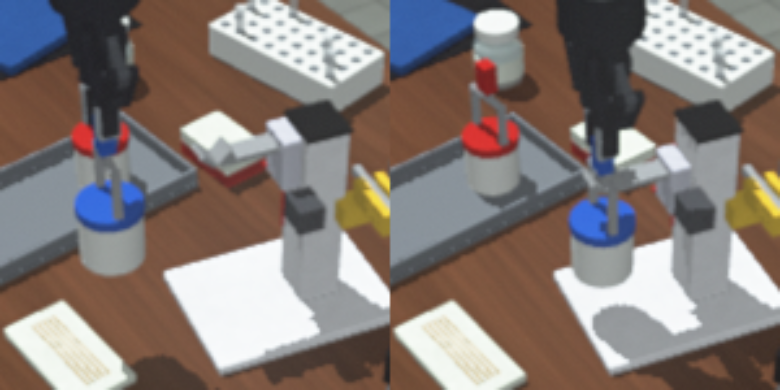

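The right half shows the blue pot's bar in the saddle at (600,185), with the hook pulled down and the weight off the tool. Releasing it, waiting for it to settle, and checking.

Run:
```python
from h import *
mg=float(np.load('pics/mg.npy'));zg=m.current_ee_pos()[2]
m.set_gripper(.5);st('open')
m.move_l(np.array(m.current_ee_pos())+[0,0,.06],max_speed=.1)
m.move_l(np.array(m.current_ee_pos())-.12*XS+[0,0,.06],max_speed=.2)
m.dwell(1)
zb=.205-mg/80-.106
for i in range(2):
    c,y=find('blue',S2W(-.106,0,0),r=.06,tag=f'h7{i}',z0=zb);print('expect top',round(zb+.154,4),W2S(np.r_[c,0]).round(4),m.current_time());m.dwell(1.2)
s=W2S(np.r_[c,0])
if abs(s[0]+.105)<.006 and abs(s[1])<.006:
    unhang(zg+.001,S2W(-.105,0,0),-.06,.0185)
    q=np.array([.30,.5,.33]);
    m.move_l(np.array(m.current_ee_pos())+[0,0,.1],max_speed=.2);m.move_ptp(q,best(q,[0,1,0])[1])
    c,y=find('blue',TO-.06*TX,tag='e1',z0=.005);q=np.r_[c,0]-TO;print('tray blue',(q@TX).round(4),(q@TY).round(4))
    c,y=find('red',TO+.06*TX,tag='e2',z0=.005);q=np.r_[c,0]-TO;print('tray red',(q@TX).round(4),(q@TY).round(4))
    st()
    p,d=grab('top','e3');P=pts('top',d);M=masks(p,P);Q=W2S(P)*1000
    k=(d>0)&near(P,S2W(.041,-.088,0),.05,.165,.24)&M['red'];print('pin tab',Q[k].mean(0).round(1))
    k=(d>0)&(abs(Q[...,0]-41)<4)&(Q[...,1]>-80)&(Q[...,1]<0)&(Q[...,2]>140)&(Q[...,2]<185)&~M['yellow'];print('bar top',np.median(Q[k],0).round(1))
    k=(d>0)&(abs(Q[...,0]+80)<8)&(abs(Q[...,1])<10)&(Q[...,2]>120);print('hook arm z',np.median(Q[k][:,2]).round(1),'(204-205 empty)')
    a=grab('side','e4')[0][:,:,::-1];cv2.imwrite('pics/e4c.png',cv2.resize(a[90:440,180:520],None,fx=1.7,fy=1.7))
```

```text
open 54.8 F [-0.1 -0.3 -0.8] g 0.501 p [0.5282 0.0217 0.1904]
top blue [0.5292 0.0229 0.2205] ztop 0.225 bail 113 lid mid [0.531 0.021 0.131]
side blue [0.5263 0.0193 0.2217] ztop 0.225 bail 163 lid mid [0.527 0.02  0.132]
blue -> [0.5282 0.0216] bail deg 160.3
expect top 0.2236 [-1.049e-01 -1.000e-04  0.000e+00] 57.475
top blue [0.529  0.0217 0.2213] ztop 0.224 bail 112 lid mid [0.532 0.021 0.133]
side blue [0.5263 0.0186 0.2203] ztop 0.224 bail 164 lid mid [0.526 0.02  0.132]
blue -> [0.528  0.0206] bail deg 164.6
expect top 0.2236 [-0.1048 -0.0011  0.    ] 58.775
gripped 62.0 F [1.1 0.3 0.4] g 0.21 p [0.5283 0.0217 0.1915]
off the saddle 62.7 F [-0.8  0.1 -3.6] g 0.208 p [0.5277 0.0217 0.2448]
[ 0.31  0.12 -2.76]
[ 0.46  0.28  1.78 -0.    1.08  1.94]
down 66.3 F [-0.9 -0.1  4. ] g 0.21 p [0.4304 0.2629 0.1298]
[-0.85 -0.4   3.11]
released 67.4 F [-0.8  0.6 -1.2] g 0.5 p [0.4298 0.2626 0.2287]
top blue [0.4307 0.2626 0.1588] ztop 0.163 bail 28 lid mid [0.431 0.263 0.069]
side blue [0.4287 0.2593 0.1568] ztop 0.162 bail 52 lid mid [0.431 0.26  0.068]
blue -> [0.43   0.2615] bail deg 96.9
tray blue -0.0603 -0.0013
top red [0.5491 0.2715 0.1596] ztop 0.163 bail 33 lid mid [0.549 0.271 0.068]
side red [0.5471 0.2691 0.1566] ztop 0.162 bail 46 lid mid [0.548 0.271 0.069]
red -> [0.5484 0.2707] bail deg 95.9
tray red 0.0584 -0.0024
 69.3 F [ 0.7 -0.4 -0.5] g 0.498 p [0.3009 0.4993 0.3301]
pin tab [ 41.8 -87.9 211.3]
bar top [ 41.3 -45.  153.7]
hook arm z 206.0 (204-205 empty)
```

View pics/e4c.png

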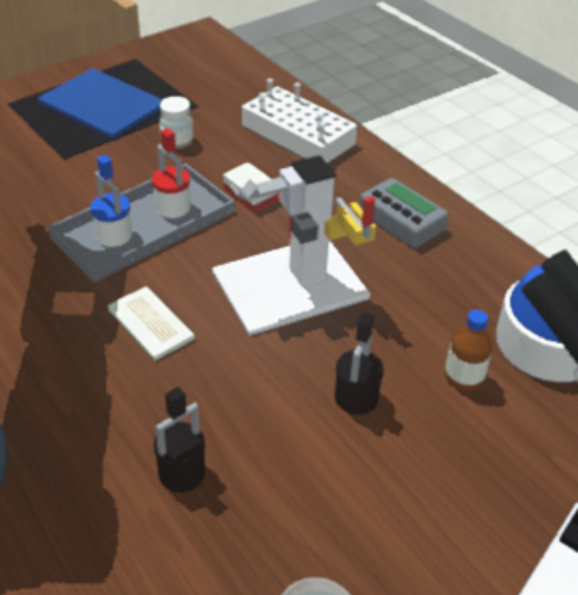

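Both pots stand upright in the tray: blue at crop (110,215), red at (172,190). The hook is empty and up, the pin is in its notch, and the other things haven't moved. Handing in.

```bash
python3 -c "
from h import *
print(m.sign_off())"
```

```text
the job is handed in; nothing more can be done
None
```

The job is done and handed in after about 70 s of robot time. No verdict comes back, so the results below are my own checks. Only the red and blue pots were there.

- **Pin:** I drew it straight out of the bore and laid it in the yellow notch, tab up. It lies level with its axis at about 150 mm. pin_mid ended about 5 mm from the notch point along the slot, against a limit of 15 mm. On the way down it met contact about 3 mm above the expected height (6–7.5 N), but it settled to the right height once released.
- **Weighing:** Red (about 2.8 N) and then blue (about 2.35 N) each hung free and upright for several seconds. Their heights on the hook agreed with their weights to within about 3 mm.
- **Blue pot knocked:** It was moved about 4 cm during the run. I found it again before picking it up.
- **Tray:** Red stands at x +58, y -2 mm and blue at x -60, y -1 mm in the tray frame, both upright. Red was pressed onto the tray floor with about 18 N when set down, because the grip offset was a few millimetres off; it stayed upright.
- **End state:** The hook is empty and back up, with its arm at 206 mm. The black look-alikes and the other things on the table appear unmoved in the last picture; I did not measure their positions again.

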